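# Feed the lip gloss stand home along its rail and lock it against tremors

## Robot

A 6-joint arm with a two-finger parallel gripper is mounted at the origin on the work surface. World frame = base frame: x ahead of the robot, y to its left, z up, the work surface at z = 0. Lengths are in mm, angles in degrees, forces in N, time in s.
With the tool pointing down it reaches from about 350 to 850 mm from the base axis. Payload 8.1 kg.
Tool frame: the origin (TCP) lies midway between the tips of the shut fingers; the grasp point (between the pads) lies 19 mm behind it; z points along the fingers, y is the direction in which the jaws open and shut (so a half turn about z gives the same grasp; the last joint's range is limited). The gripper opens to 85 mm and grips with 20 to 120 N. Pads are 22 mm wide; open, the fingers measure 114 mm over their backs; the gripper's body (76 mm by 85 mm) begins 54 mm behind the grasp point. The pads swing forward as they close: fully open they stand 13 mm farther back than shut.
Start: joints at [68.102, 7.471, 85.268, -0, 87.261, -4.893], TCP at [175.455, 573.778, 231.292] pointing down, gripper open.
Joint ranges: [-169.43, 169.43], [-51.17, 129.36], [1.28, 143.12], [-76.62, 256.62], [0, 156.53], [-152.29, 152.29]. Speed limits (degrees/s): [136.94, 136.94, 159.86, 180, 180, 180].

## Interface

Orientations are given as [roll, pitch, yaw] about the fixed x, y, z axes, in that order (R = Rz(yaw) Ry(pitch) Rx(roll)).
In Python, from bench import r gives the robot as it stands.
- The arm moves only by the shell command python3 -m jog 'ROWS' [FORCE]. ROWS is JSON, a list of rows, each a list of 5 numbers: the shift along the tool's x, y, z in m, then the turn about the tool's z in rad, then the opening, from 0 (shut) to 1 (fully open). A call has 1 to 20 rows; each row is the pose to reach, as a shift and turn from the pose measured when the call began, along the tool's axes at that moment; what a row does not reach only later rows make up. A row lasts 1/10 s, in which the tool goes at most 50 mm and 8.59 degrees, less where a joint would pass 70% of its speed; a pose out of reach is approached as far as the arm can. A call with a gripper value outside its range is refused whole. The fingers move at their own pace and stop on an object; FORCE is the grip in N (left out, the last holds). Time passes only in rows, so rows that repeat a pose let the fingers close. It gives the time, the measured TCP pose, the force and the opening at its end, in the units of the state.
- r.sense(): the state, without advancing time (a new reading comes with each control period).
- r.snapshot(name): name is "side" or "top" or "wrist"; returns a dict with "pixels" (480x640x3 uint8, red, green, blue), "K" (3x3 intrinsics, pixels), "R" (3x3) and "t" (3): a world point X has camera coordinates R X + t. Camera axes: x right, y down, z forward; pixel columns grow to the right and rows downward; lengths in mm; the calibration is good to about 2 mm. A picture is of the moment at which its call begins. There is no depth.
- r.hand_in(): hands the job in, once; it reports no verdict.
The state is a dict: "time": time; "joint_pos": joint angles; "qd": joint speeds; "joint_efforts": joint torques, N m; "tool_pos": TCP position; "tcp_rot": TCP orientation; "ft_force": force on the tool from outside, world axes, zero at the start; "wrist_torque": the same for the moment, N m; "finger_gap": finger opening in mm.
Only numpy, scipy, OpenCV 4.12 (cv2) and the standard library are available. Lean on these libraries where they do the work, as an engineer would, in place of code of your own. Each camera call takes 0.05 s, during which the arm holds its last target.

## Task

Secure the pink lip gloss stand against tremors: take the push stick out of its black tray, use it to press the stand sideways flush against the aluminium guide rail, then feed the stand along the rail with the stick, keeping it against the rail all the way, until it comes gently to rest fully home against the dark end block. Lay the stick flat back in its tray and let go, then slide the rail's orange flip stop by its black grip to the end of its slot just behind the stand and turn it a full quarter turn clockwise (seen from above), so that its arm lies square across behind the stand. Touch the stand only with the stick, never with the gripper, and leave everything else on the dresser where it is.

Things in the scene. Friction and masses are not known exactly. Their poses are not given: they have to be found in the camera images.
- rail: fixed aluminium guide rail, 40 mm wide (x), 420 long (y), 30 high; origin: centre of its underside on the dresser top. The stand runs on the dresser along the rail's -x face (at own x = -20 mm), on a flat grey strip, and is fed along own +y. A dark end block 60 mm high crosses this lane (own x -95 to +20 mm), its face at own y = +190. A T-slot in the rail's top carries the flip stop
- home (a point): point on the dresser top, fixed to the rail at own (-55, +130, 0) mm, same axes: where the stand's origin lies when it is fully home
- gloss_stand: pink lip gloss stand, loose, about 0.4 kg: flat-sided block 70 mm wide (x), 120 long (y), 48 high, with gloss tubes on top up to 82 mm high; origin: centre of its underside. Starts with its near face 15 to 32 mm off the rail, turned up to 0.12 rad, towards the rail's -y end, own y along the rail's y
- push_stick: push stick, loose, 0.18 kg: flat wooden bar 56 mm wide (x), 170 long (y from -85 to +85), 16 high, with a blue square nose at +y and an upright blue handle 22 (x) by 28 mm (y), 16 to 66 mm high, right above the origin; origin: on the underside under the handle. Grip the handle about 45 mm above the underside. Starts flat in its tray, nose to the tray's +y. Push with its side or nose
- stick_tray: fixed shallow black tray of the push stick, 86 mm (x) by 206 mm (y) outside, walls 4 mm thick and 14 mm high over the dresser, inner floor 4 mm high; origin: centre of its underside
- stop_slide (a joint): flip stop's place along the slot, m: 0 has its pivot at rail y = -125 mm; grows along rail +y to 0.178, the slot's end (pivot at rail y = +53 mm; the turned arm is then 9 mm behind a stand that is home). Starts at 0 to 0.04. Moves at about 2 N, stays where left
- stop_arm (a joint): turn of the flip stop, rad: 0 with its orange arm along the rail towards rail -y; grows clockwise seen from above to 1.571 (end of travel), arm square across the lane towards rail -x. Starts at 0 to 0.12. Needs about 0.05 N m, stays where left
- stop_grip (a point): point on the flip stop's pivot axis, over the rail's centre line, 68 mm above the dresser: middle of a black upright fin 14 mm thick, 40 long (along the arm), 46 to 86 mm high. Grip here. The orange arm below is 16 mm wide, 34 to 46 mm high, reaches 80 mm from the pivot along the point's own -y
- jar_lid: frosted pale glass jar lid, 76 mm across, 36 mm high with its knob; leave alone. Origin: centre of underside
- pencil_cup: black pencil cup, 72 mm across, 100 mm high, pencils up to 156 mm; leave alone. Origin: centre of underside
- perfume: gold square perfume bottle, 45 mm square, 77 mm high; leave alone. Origin: centre of underside
- hairbrush: white hairbrush lying flat, 195 mm long along its own y, 50 mm wide, 26 mm high; leave alone. Origin: on the underside near its middle
- cream_jar: cream jar with brass cap, 60 mm across, 50 mm high; leave alone. Origin: centre of underside
- trinket_box: blue ceramic box with white top, 94 x 114 mm, 55 mm high; leave alone. Origin: centre of underside
Mind the look-alikes: they are no part of the job. Of the things shaped like the push_stick, the wooden one is meant.

How it is judged:
By the outcome, as a careful person would: the job done as asked, in the order asked, and still so for the second after the job is handed in, with the robot touching nothing.
It also fails if it takes over 72 s, if anything falls off the work surface, if the arm or the gripper's body presses on something with over 40 N, if the wrist force passes 120 N, or if a joint passes its speed limit or range.

## Working session

There is one attempt and no reset: what is moved stays moved. The work goes in short steps, Python scripts to look and compute and a shell command to move; the robot and the scene stay as the last step left them, time stands still between calls to the robot, and variables do not carry over. Pictures are saved under pics/ and viewed, and the job is handed in when it is done.

```bash
ls; mkdir -p pics; python3 - <<'E'
from bench import r
import cv2,numpy as np
for n in ["top","side","wrist"]:
    s=r.snapshot(n); cv2.imwrite(f"pics/{n}0.png",s["pixels"][:,:,::-1]); 
    np.savez(f"{n}0.npz",**s)
    print(n,s["K"].tolist(),np.round(s["R"],3).tolist(),s["t"])
print(r.sense())
E
```

```text
pics
top [[534.9975269263336, 0.0, 327.7260432691658], [0.0, 534.9975269263336, 246.8405952247759], [0.0, 0.0, 1.0]] [[-0.014, -1.0, -0.015], [-0.983, 0.017, -0.182], [0.182, 0.013, -0.983]] [  -9.7658201   532.23623957 1311.90655336]
side [[476.95506225220237, 0.0, 323.5625207833029], [0.0, 476.95506225220237, 239.15428273098186], [0.0, 0.0, 1.0]] [[0.919, -0.395, 0.0], [-0.246, -0.573, -0.781], [0.308, 0.718, -0.624]] [-470.93597697  169.05609887 1276.99871113]
wrist [[374.55550975001137, 0.0, 317.1444309007226], [0.0, 374.55550975001137, 243.01507406792524], [0.0, 0.0, 1.0]] [[0.291, 0.957, -0.002], [0.907, -0.276, 0.318], [0.303, -0.095, -0.948]] [-600.39894823  -40.88628814  380.88487598]
{'time': 0.15, 'joint_pos': array([ 6.80999880e+01,  7.50591184e+00,  8.53141650e+01,  2.46861473e-05,
        8.72611076e+01, -4.89268482e+00]), 'qd': array([-0.09179509, -0.09128438, -0.27001684, -0.12137605, -0.03618048,
       -0.00061332]), 'joint_efforts': array([ 4.11607516e-04, -5.70059037e+01, -5.01158702e+01, -3.26979898e-04,
        9.55079711e-03,  2.80613165e-05]), 'tool_pos': array([175.31660898, 573.38376025, 230.48514717]), 'tcp_rot': array([-1.79919114e+02, -6.94875958e-03,  1.62992667e+02]), 'ft_force': array([ 0.17162131, -0.17394993, -0.48964589]), 'wrist_torque': array([ 0.02267035, -0.02004858,  0.0175215 ]), 'finger_gap': 85.06244269549686}
```

View pics/top0.png

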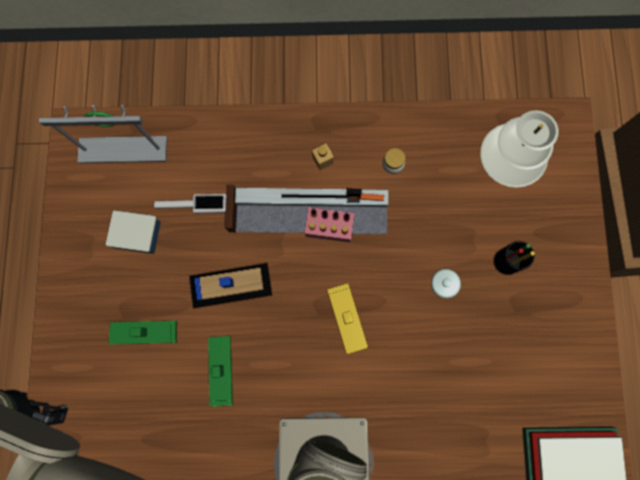

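View pics/side0.png

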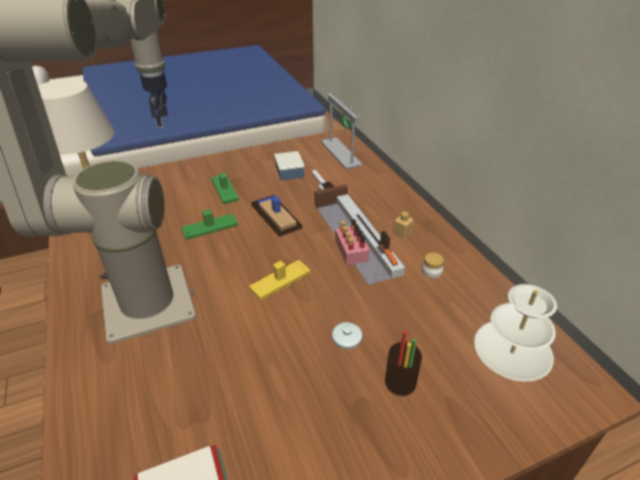

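View pics/wrist0.png

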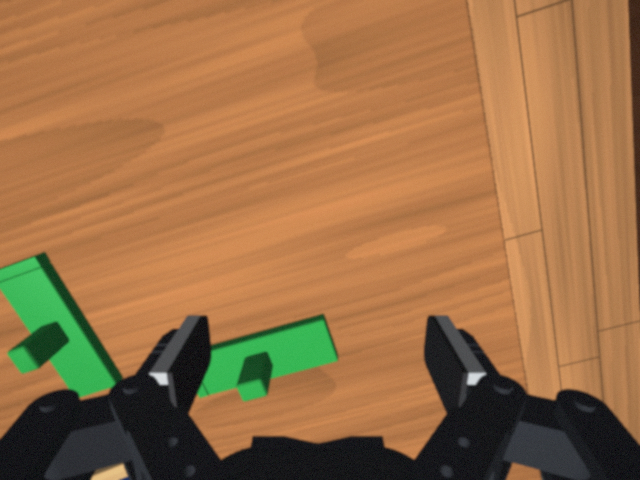

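The stick could be confused with four things, at these top-view pixels: the wooden bar in the black tray (230,285), the green ones (143,332) and (220,370), and the yellow one (348,318). By the description it is the wooden one with the blue handle in the tray. I'll check that in a close crop.

```bash
cat > h.py <<'E'
import numpy as np,cv2
def load(n): return dict(np.load(n))
def ray(s,uv,z):
    K,R,t=s["K"],s["R"],s["t"]
    d=R.T@np.linalg.inv(K)@np.array([uv[0],uv[1],1.0]); c=-R.T@t
    return c+d*(z-c[2])/d[2]
def proj(s,X):
    p=s["K"]@(s["R"]@np.array(X,float)+s["t"]); return p[:2]/p[2]
def tri(s1,u1,s2,u2):
    A=[];b=[]
    P=[]
    for s,u in((s1,u1),(s2,u2)):
        d=s["R"].T@np.linalg.inv(s["K"])@np.array([u[0],u[1],1.0]);d/=np.linalg.norm(d);c=-s["R"].T@s["t"]
        M=np.eye(3)-np.outer(d,d);A.append(M);b.append(M@c)
    return np.linalg.solve(sum(A),sum(b))
E
python3 - <<'E'
from h import *
s=load("top0.npz");im=s["pixels"][:,:,::-1]
c=cv2.resize(im[170:320,180:400],None,fx=3.6,fy=3.6,interpolation=cv2.INTER_CUBIC);cv2.imwrite("pics/top0c.png",c)
s=load("side0.npz");im=s["pixels"][:,:,::-1]
c=cv2.resize(im[160:300,240:420],None,fx=4.2,fy=4.2,interpolation=cv2.INTER_CUBIC);cv2.imwrite("pics/side0c.png",c)
E
```

```text
(no output)
```

View pics/top0c.png

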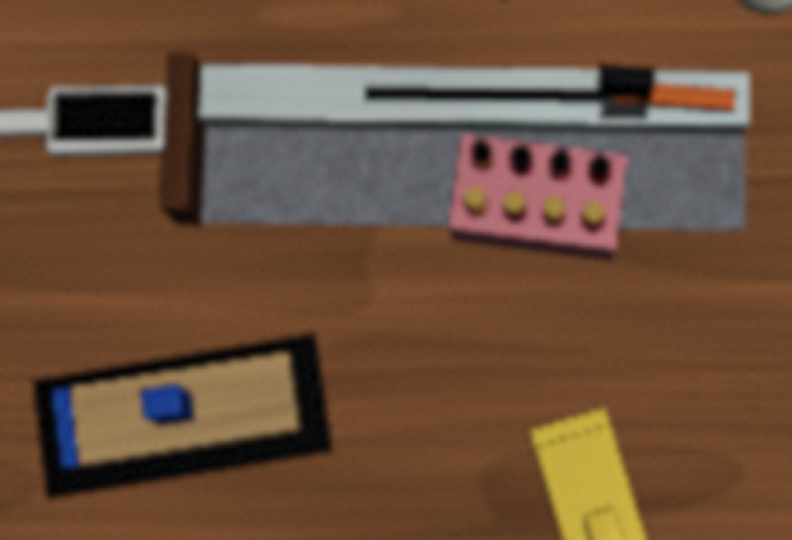

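View pics/side0c.png

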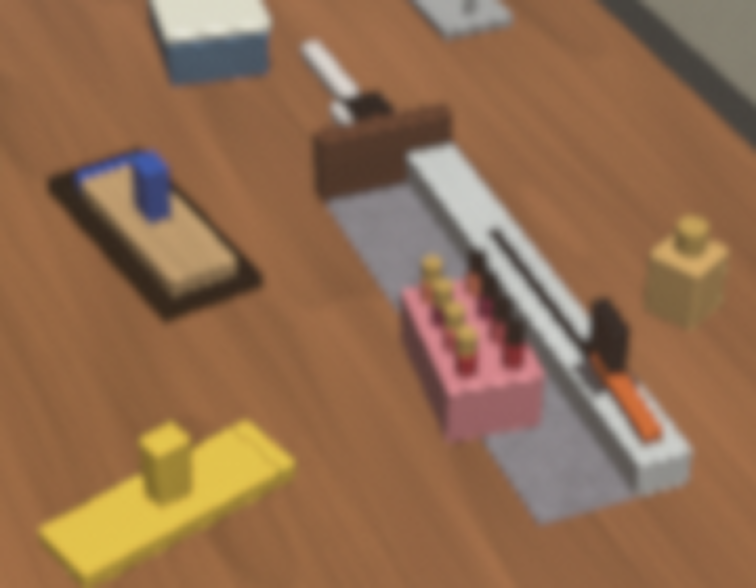

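The crop confirms it: a wooden bar with a blue nose and handle in the black tray, at crop (165,403). Next I'll measure everything.

```bash
cat > meas.py <<'E'
from h import *
s=load("top0.npz");rgb=s["pixels"]
hsv=cv2.cvtColor(rgb,cv2.COLOR_RGB2HSV).astype(int);H,S,V=hsv[...,0],hsv[...,1],hsv[...,2]
def roi(m,x0,y0,x1,y1):
    o=np.zeros_like(m);o[y0:y1,x0:x1]=m[y0:y1,x0:x1];return o.astype(np.uint8)
def rect(m,z,name):
    cs,_=cv2.findContours(m*255,cv2.RETR_EXTERNAL,cv2.CHAIN_APPROX_NONE)
    c=max(cs,key=cv2.contourArea).reshape(-1,2)
    P=np.array([ray(s,p,z)[:2] for p in c],np.float32)
    rc=cv2.minAreaRect(P);b=cv2.boxPoints(rc)
    print(name,"c",np.round(rc[0],1),"size",np.round(rc[1],1),"ang",round(rc[2],2),"box",np.round(b,0).tolist());return P
if __name__=="__main__":
    for p in [(250,196),(300,192),(300,215),(330,222),(372,197),(226,283),(240,280),(262,290),(198,290),(232,200)]:
        print(p,hsv[p[1],p[0]])
    # rail top (bright low sat)
    rect(roi((S<60)&(V>120),225,180,395,240),30,"rail")
    rect(roi(((H>165)|(H<5))&(S>60)&(V>130),290,195,365,245),48,"stand")
    rect(roi((V<45),185,255,275,310),14,"tray")
    rect(roi((H>105)&(H<125)&(S>150),215,270,240,295),66,"handle66")
    rect(roi((H>105)&(H<125)&(S>150),190,265,213,305),20,"nose")
    rect(roi((H<14)&(S>180)&(V>130),358,185,390,205),46,"orange")
    rect(roi((V>110)&(H>10)&(H<25),200,262,268,305),20,"wood")
E
python3 meas.py
```

```text
(250, 196) [ 86  12 172]
(300, 192) [ 83  13 171]
(300, 215) [111  18 101]
(330, 222) [177  96 178]
(372, 197) [ 11 197 180]
(226, 283) [111 202 140]
(240, 280) [ 18 114 150]
(262, 290) [ 17 102  35]
(198, 290) [111 211 139]
(232, 200) [ 11 165  62]
rail c [672.1  22.4] size [400.3  41.3] ang 88.13 box [[645.0, -177.0], [686.0, -178.0], [699.0, 222.0], [658.0, 223.0]]
stand c [595.4 -22.8] size [120.2  69.1] ang 81.62 box [[552.0, -77.0], [621.0, -87.0], [638.0, 32.0], [570.0, 42.0]]
tray c [442.5 236. ] size [ 84.3 204. ] ang 8.46 box [[386.0, 331.0], [416.0, 129.0], [499.0, 141.0], [469.0, 343.0]]
handle66 c [444.4 236. ] size [20.3 29.9] ang 1.29 box [[434.0, 251.0], [435.0, 221.0], [455.0, 221.0], [454.0, 251.0]]
nose c [434.6 320.7] size [63.2 14.6] ang 8.77 box [[402.0, 323.0], [404.0, 309.0], [467.0, 318.0], [465.0, 333.0]]
orange c [ 662.5 -133.4] size [54.7  9.9] ang 84.71 box [[655.0, -160.0], [665.0, -161.0], [670.0, -107.0], [660.0, -106.0]]
wood c [447.3 233.1] size [ 55.3 156. ] ang 8.37 box [[409.0, 306.0], [431.0, 152.0], [486.0, 160.0], [463.0, 314.0]]
```

```bash
cat >> h.py <<'E'
def to(x,y,z,yaw):
    from bench import r
    st=r.sense();p=st["tool_pos"];R=np.asarray(st["tcp_rot"]);ro,pi,ya=np.radians(R)
    from scipy.spatial.transform import Rotation as Ro
    M=Ro.from_euler("xyz",[ro,pi,ya]).as_matrix()
    d=M.T@(np.array([x,y,z])-p)/1000
    a=(R[2]-yaw+180)%360-180
    print("shift",np.round(d,4),"turn",round(np.radians(a),4),"| now",np.round(p,1),np.round(R,2),"t",round(st["time"],2),"F",np.round(st["ft_force"],1),"gap",round(st["finger_gap"],1))
E
python3 -c "
from h import *
s=load('top0.npz');print(-s['R'].T@s['t'])
to(445,240,180,188.46)"
```

```text
[ 284.63819884  -35.20695672 1386.4382989 ]
shift [-0.3554 -0.2399  0.0508] turn -0.4445 | now [175.3 573.4 230.5] [-1.7992e+02 -1.0000e-02  1.6299e+02] t 0.15 F [ 0.2 -0.2 -0.5] gap 85.1
```

```bash
python3 -m jog '[[-0.05,-0.034,0.007,-0.15,1],[-0.1,-0.068,0.015,-0.3,1],[-0.15,-0.101,0.022,-0.445,1],[-0.19,-0.128,0.028,-0.445,1],[-0.23,-0.155,0.034,-0.445,1],[-0.27,-0.182,0.04,-0.445,1],[-0.31,-0.209,0.045,-0.445,1],[-0.34,-0.23,0.05,-0.445,1],[-0.355,-0.24,0.05,-0.445,1],[-0.355,-0.24,0.05,-0.445,1],[-0.355,-0.24,0.05,-0.445,1],[-0.355,-0.24,0.05,-0.445,1]]'
python3 - <<'E'
from bench import r
from h import *
for n in ["wrist","top"]:
    s=r.snapshot(n); cv2.imwrite(f"pics/{n}1.png",s["pixels"][:,:,::-1]); np.savez(f"{n}1.npz",**s)
to(445,240,180,188.46)
E
```

```text
time: 1.35
tool_pos: [444.0, 240.6, 180.7]
tcp_rot: [-179.9, -0.1, -171.5]
ft_force: [0.2, -0.2, 0.9]
finger_gap: 85.3
shift [-0.001  -0.0012  0.0008] turn 0.0023 | now [443.9 241.  180.8] [-1.7994e+02 -5.0000e-02 -1.7141e+02] t 1.45 F [ 1.1  0.1 -0.2] gap 85.2
```

View pics/wrist1.png

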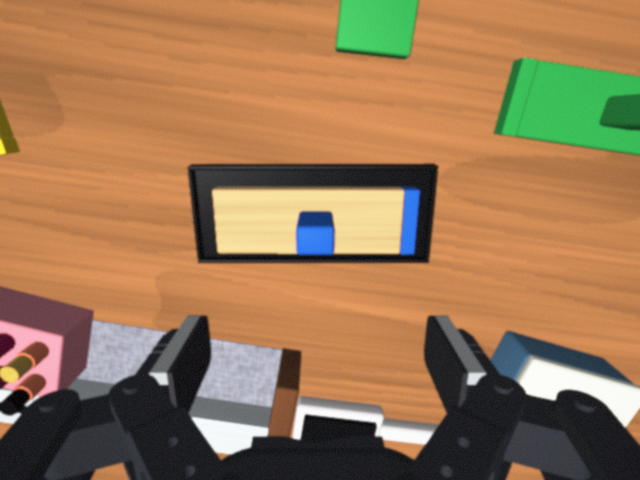

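The wrist view shows the stick level in its tray, with the handle's top face around (315,243) and the nose on the right at (410,220). I'll cast the handle top, bar and tray edges from here.

```bash
python3 - <<'E'
from h import *
s=load("wrist1.npz");rgb=s["pixels"]
hsv=cv2.cvtColor(rgb,cv2.COLOR_RGB2HSV).astype(int);H,S,V=hsv[...,0],hsv[...,1],hsv[...,2]
print("cam",-s["R"].T@s["t"])
print([hsv[y,315].tolist() for y in range(208,268,4)])
def rect(m,z,n,box):
    o=np.zeros(m.shape,np.uint8);x0,y0,x1,y1=box;o[y0:y1,x0:x1]=m[y0:y1,x0:x1]
    cs,_=cv2.findContours(o*255,cv2.RETR_EXTERNAL,cv2.CHAIN_APPROX_NONE);c=max(cs,key=cv2.contourArea).reshape(-1,2)
    print(n,"px",c.min(0),c.max(0))
    P=np.array([ray(s,p,z)[:2] for p in c],np.float32);rc=cv2.minAreaRect(P);print(np.round(rc[0],1),np.round(rc[1],1),round(rc[2],2))
b=(H>100)&(H<125)&(S>150)
rect(b&(V>170),70,"handletop",(285,205,345,256))
bar=((H>10)&(H<28)&(V>180)&(S<140))|b
rect(bar,20,"bar",(205,180,425,256))
rect(V<50,14,"tray",(180,150,450,275))
E
```

```text
cam [362.57551493 230.29672055 323.21448964]
[[21, 99, 241], [116, 93, 115], [110, 195, 115], [109, 187, 117], [109, 189, 124], [109, 202, 229], [108, 196, 244], [108, 192, 244], [108, 197, 243], [109, 198, 242], [108, 204, 239], [109, 205, 230], [116, 110, 37], [50, 18, 43], [13, 151, 191]]
handletop px [297 226] [333 253]
[444.  240.6] [20.2 25.6] 8.6
bar px [212 189] [403 253]
[445.5 234.4] [ 55.4 156.5] 8.59
tray px [190 165] [436 261]
[440.5 237.9] [ 83.7 202. ] 8.59
```

The handle is at (444,241) and the size checks out, so I'm going down to grasp it.

```bash
python3 -m jog '[[0,0,0.04,0.002,1],[0,0,0.08,0.002,1],[0,0,0.12,0.002,1],[0,0,0.14,0.002,1],[0,0,0.152,0.002,1],[0,0,0.152,0.002,1],[0,0,0.152,0.002,1],[0,0,0.152,0.002,0.2],[0,0,0.152,0.002,0],[0,0,0.152,0.002,0],[0,0,0.152,0.002,0],[0,0,0.152,0.002,0],[0,0,0.152,0.002,0],[0,0,0.152,0.002,0],[0,0,0.152,0.002,0]]' 60
python3 -c "
from h import *
to(444,241,100,188.5)"
```

```text
time: 2.95
tool_pos: [444.4, 241.0, 29.6]
tcp_rot: [-180.0, 0.0, -171.5]
ft_force: [0.0, -0.1, 5.4]
finger_gap: 27.2
shift [ 0.0004 -0.     -0.0704] turn -0.0005 | now [444.4 241.   29.6] [-1.7995e+02  3.0000e-02 -1.7153e+02] t 2.95 F [ 0.  -0.1  5.4] gap 27.2
```

```bash
python3 -m jog '[[0,0,-0.03,0,0],[0,0,-0.07,0,0],[0,0,-0.09,0,0],[0,0,-0.09,0,0]]'
python3 -c "
from h import *
to(500,-22,120,178.13)"
```

```text
time: 3.35
tool_pos: [446.6, 242.0, 123.1]
tcp_rot: [180.0, 0.4, -171.5]
ft_force: [0.7, -0.7, -2.4]
finger_gap: 27.6
shift [-0.0139 -0.269   0.0029] turn 0.1805 | now [446.6 242.  123.1] [ 179.96    0.37 -171.53] t 3.35 F [ 0.7 -0.7 -2.4] gap 27.6
```

```bash
python3 -m jog '[[-0.002,-0.035,0,0.03,0],[-0.004,-0.075,0,0.09,0],[-0.006,-0.115,0,0.15,0],[-0.008,-0.155,0,0.18,0],[-0.01,-0.195,0,0.18,0],[-0.012,-0.235,0,0.18,0],[-0.014,-0.26,0.003,0.18,0],[-0.014,-0.269,0.003,0.18,0],[-0.014,-0.269,0.003,0.18,0],[-0.014,-0.269,0.003,0.18,0]]'
python3 - <<'E'
from bench import r
from h import *
for n in ["wrist","top","side"]:
    s=r.snapshot(n); cv2.imwrite(f"pics/{n}2.png",s["pixels"][:,:,::-1]); np.savez(f"{n}2.npz",**s)
to(505.5,-22,29,178.13)
E
```

```text
time: 4.35
tool_pos: [499.3, -21.0, 118.9]
tcp_rot: [179.8, 0.2, 178.2]
ft_force: [-0.1, -0.0, -2.6]
finger_gap: 27.4
shift [-0.0052 -0.0013  0.0907] turn 0.0021 | now [499.8 -20.7 119.7] [179.87   0.33 178.25] t 4.5 F [ 0.5  0.5 -2.1] gap 27.8
```

View pics/wrist2.png

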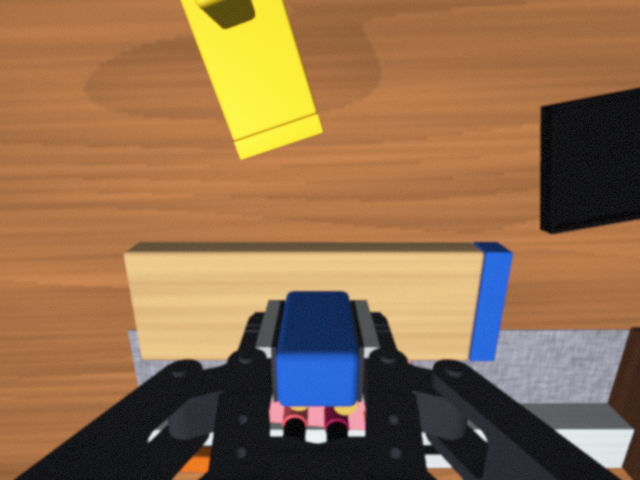

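View pics/top2.png

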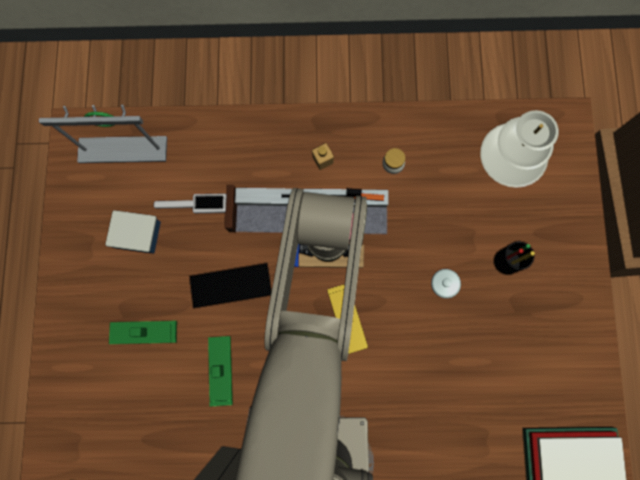

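View pics/side2.png

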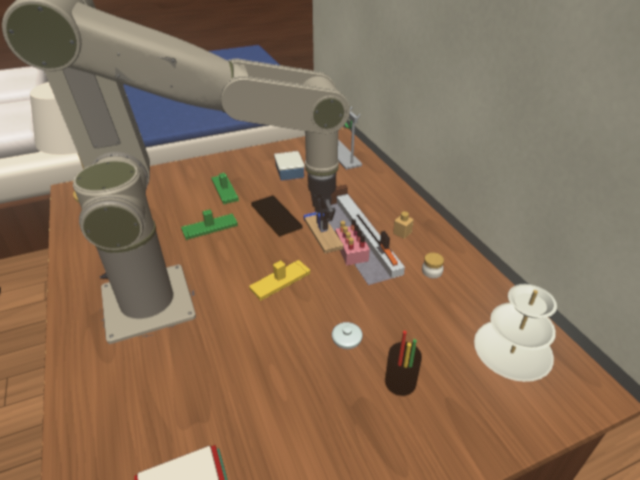

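The stick is held level and square, with the bar at px (125..510, 245..360), and the tray is empty. I'll refine the rail's yaw and check how the stick sits in the grip.

```bash
python3 - <<'E'
from h import *
s=load("top0.npz");g=cv2.cvtColor(s["pixels"],cv2.COLOR_RGB2GRAY).astype(float)
hsv=cv2.cvtColor(s["pixels"],cv2.COLOR_RGB2HSV).astype(float)
def edge(ch,cols,r0,r1,z,sign,name):
    P=[]
    for u in cols:
        d=np.diff(ch[r0:r1,u])*sign; i=int(d.argmax())
        if 0<i<len(d)-1:
            a,b,c=d[i-1],d[i],d[i+1]; o=.5*(a-c)/(a-2*b+c) if (a-2*b+c)!=0 else 0
            P.append(ray(s,(u,r0+i+.5+o),z)[:2])
    P=np.array(P)
    for _ in range(3):
        k=np.polyfit(P[:,1],P[:,0],1); e=P[:,0]-np.polyval(k,P[:,1]);P=P[abs(e)<max(1.5,2*e.std())]
    print(name,"yaw",round(-np.degrees(np.arctan(k[0])),2),"x@y=32.5",round(np.polyval(k,32.5),1),len(P),round(e.std(),2))
edge(g,range(245,340),180,195,30,1,"rail far edge")
edge(g,range(245,380),198,212,30,-1,"rail near edge top")
edge(-hsv[...,1],[*range(245,300),*range(358,383)],224,245,0,-1,"strip near edge")
s=load("wrist2.npz");hsv=cv2.cvtColor(s["pixels"],cv2.COLOR_RGB2HSV).astype(int);H,S,V=hsv[...,0],hsv[...,1],hsv[...,2]
# bar top far edge (row ~251) corners
tl=ray(s,(126,253),110);tr=ray(s,(511,253),110);bl=ray(s,(142,360),110);br=ray(s,(495,360),110)
print("bar corners",[np.round(p[:2],1) for p in(tl,tr,bl,br)])
E
```

```text
rail far edge yaw -1.98 x@y=32.5 693.2 95 0.5
rail near edge top yaw -1.94 x@y=32.5 652.1 135 0.55
strip near edge yaw -1.88 x@y=32.5 580.2 80 0.36
bar corners [array([ 469.5, -100.5]), array([474.7,  64.8]), array([ 523.7, -103.5]), array([529.2,  64.6])]
```

```bash
python3 -m jog '[[-0.005,0,0.03,0.002,0],[-0.005,0,0.065,0.002,0],[-0.005,0,0.083,0.002,0],[-0.005,0,0.09,0.002,0],[-0.005,0,0.09,0.002,0],[-0.005,0,0.09,0.002,0]]'
python3 -c "
from h import *
to(552.5,-23.6,29,178.08)"
```

```text
time: 5.1
tool_pos: [506.3, -20.4, 31.0]
tcp_rot: [179.9, 0.4, 178.2]
ft_force: [1.0, -0.7, -1.4]
finger_gap: 27.2
shift [-0.0462 -0.0017  0.0023] turn 0.0015 | now [506.3 -20.4  31. ] [179.88   0.43 178.17] t 5.1 F [ 1.  -0.7 -1.4] gap 27.2
```

```bash
python3 -m jog '[[-0.008,0,0.002,0.001,0],[-0.014,0,0.002,0.001,0],[-0.017,0,0.002,0.001,0],[-0.02,0,0.002,0.001,0],[-0.023,0,0.002,0.001,0],[-0.026,-0.001,0.002,0.001,0],[-0.029,-0.001,0.002,0.001,0],[-0.032,-0.001,0.002,0.001,0],[-0.035,-0.001,0.002,0.001,0],[-0.038,-0.001,0.002,0.001,0],[-0.04,-0.002,0.002,0.001,0],[-0.042,-0.002,0.002,0.001,0],[-0.042,-0.002,0.002,0.001,0]]'
python3 - <<'E'
from bench import r
from h import *
for n in ["wrist","side"]:
    s=r.snapshot(n); cv2.imwrite(f"pics/{n}3.png",s["pixels"][:,:,::-1]); np.savez(f"{n}3.npz",**s)
to(552.5,-23.6,29,178.08)
im=s["pixels"][:,:,::-1]
cv2.imwrite("pics/side3c.png",cv2.resize(im[160:300,240:420],None,fx=4.2,fy=4.2,interpolation=cv2.INTER_CUBIC))
E
```

```text
time: 6.4
tool_pos: [548.6, -23.7, 29.3]
tcp_rot: [179.9, 0.5, 178.1]
ft_force: [-1.3, 0.1, -3.4]
finger_gap: 27.3
shift [-0.0039  0.0003  0.0005] turn 0.0005 | now [548.6 -23.7  29.4] [179.88   0.47 178.11] t 6.5 F [-0.5  0.3 -2.2] gap 27.2
```

View pics/wrist3.png

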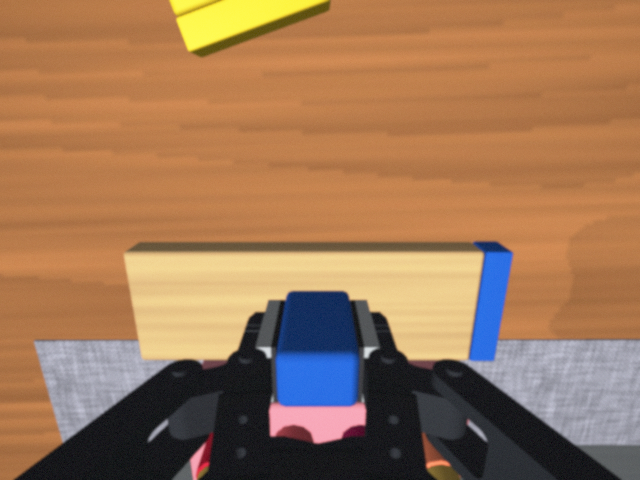

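View pics/side3c.png

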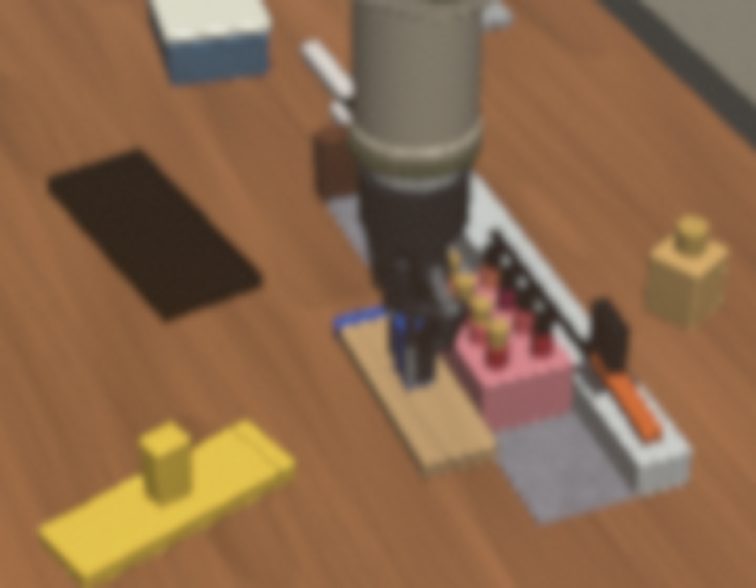

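The stand is turned nearly parallel and about 4 mm off the rail. I'll press the rest of the way gently.

```bash
python3 -m jog '[[-0.001,0,0,0,0],[-0.002,0,0,0,0],[-0.003,0,0,0,0],[-0.004,0,0,0,0],[-0.004,0,0,0,0]]'
python3 -m jog '[[-0.0007,0,0,0,0],[-0.0015,0,0,0,0],[-0.0015,0,0,0,0]]'
```

```text
time: 7.0
tool_pos: [551.2, -23.9, 29.4]
tcp_rot: [179.9, 0.3, 178.1]
ft_force: [-10.3, -0.2, 5.9]
finger_gap: 27.4
time: 7.3
tool_pos: [551.2, -23.9, 29.3]
tcp_rot: [179.9, 0.1, 178.1]
ft_force: [-11.9, 0.2, 5.8]
finger_gap: 27.0
```

The stand is flush, held with about 12 N of contact force. I'll back off and move the stick behind it.

```bash
python3 -m jog '[[0.001,0,0,0,0],[0.004,0,0,0,0],[0.012,0,0,0,0],[0.024,-0.005,0,0,0],[0.03,-0.02,0,0,0],[0.03,-0.045,0,0,0],[0.03,-0.08,0,0,0],[0.03,-0.115,0,0,0],[0.03,-0.145,0,0,0],[0.03,-0.16,0,0,0],[0.03,-0.162,0,0,0],[0.03,-0.162,0,0,0]]'
python3 - <<'E'
from bench import r
from h import *
for n in ["wrist","side","top"]:
    s=r.snapshot(n); cv2.imwrite(f"pics/{n}4.png",s["pixels"][:,:,::-1]); np.savez(f"{n}4.npz",**s)
to(612,-181,29,178.08)
im=s["pixels"][:,:,::-1]
cv2.imwrite("pics/top4c.png",cv2.resize(im[170:320,220:400],None,fx=4,fy=4,interpolation=cv2.INTER_CUBIC))
E
```

```text
time: 8.5
tool_pos: [515.8, -184.5, 28.8]
tcp_rot: [179.9, 0.1, 178.1]
ft_force: [0.1, -0.4, -1.7]
finger_gap: 27.5
shift [-0.096   0.0056 -0.0002] turn 0.0019 | now [ 515.9 -183.6   28.7] [1.7985e+02 7.0000e-02 1.7819e+02] t 8.65 F [ 0.3  0.3 -2.1] gap 27.5
```

View pics/wrist4.png

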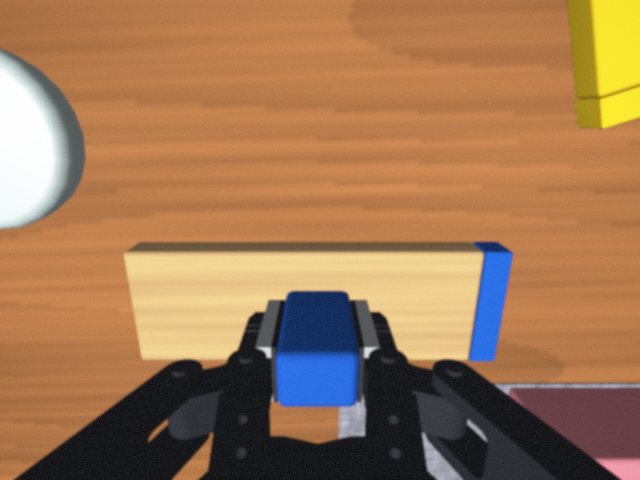

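View pics/top4c.png

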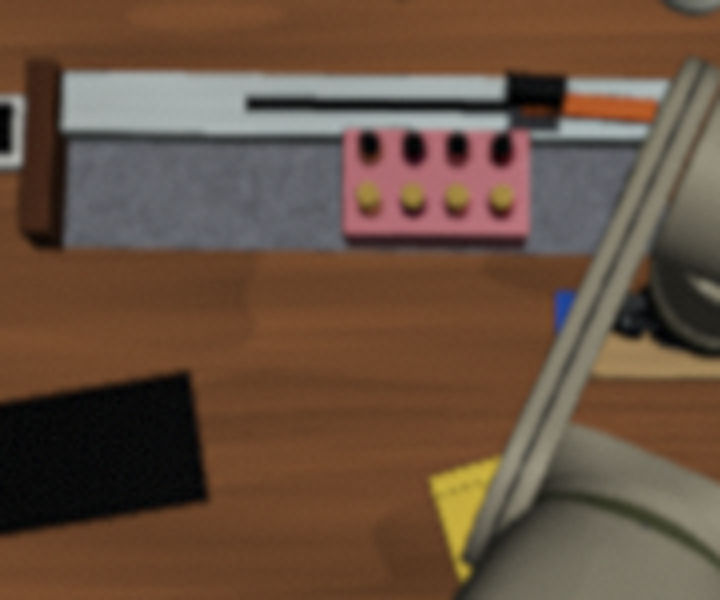

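The stand lies flush along the rail, at crop (345..530, 130..240). Now I'll measure its rear face.

```bash
python3 - <<'E'
from h import *
s=load("top4.npz");hsv=cv2.cvtColor(s["pixels"],cv2.COLOR_RGB2HSV).astype(int);H,S,V=hsv[...,0],hsv[...,1],hsv[...,2]
m=((H>165)|(H<5))&(S>60)&(V>130);o=np.zeros(m.shape,np.uint8);o[195:245,290:365]=m[195:245,290:365]
cs,_=cv2.findContours(o*255,cv2.RETR_EXTERNAL,cv2.CHAIN_APPROX_NONE);c=max(cs,key=cv2.contourArea).reshape(-1,2)
P=np.array([ray(s,p,48)[:2] for p in c],np.float32);rc=cv2.minAreaRect(P);print(rc)
th=np.radians(-1.92);Rm=np.array([[np.cos(th),-np.sin(th)],[np.sin(th),np.cos(th)]])
print("stand rail frame",Rm.T@(np.array(rc[0])-[672.0,32.5]),"TCP rail",Rm.T@(np.array([515.9,-183.6])-[671.2,32.5]))
E
```

```text
((614.2086181640625, -22.23508071899414), (118.5994873046875, 66.09078979492188), 88.94576263427734)
stand rail frame [-55.9250898  -56.64059681] TCP rail [-147.97258647 -221.18185652]
```

```bash
python3 -m jog '[[-0.03,0,0,0.002,0],[-0.065,0,0,0.002,0],[-0.085,0,0,0.002,0],[-0.09,0,0,0.002,0],[-0.09,0,0,0.002,0],[-0.09,0.008,0,0.002,0],[-0.09,0.012,0,0.002,0],[-0.09,0.014,0,0.002,0],[-0.09,0.014,0,0.002,0]]'
python3 -c "
from h import *
to(616.7,19.3,29,178.08)"
```

```text
time: 9.55
tool_pos: [605.9, -172.0, 29.0]
tcp_rot: [179.9, 0.1, 178.1]
ft_force: [-0.4, 0.1, -1.7]
finger_gap: 27.4
shift [-0.0045  0.1915  0.0005] turn 0.0001 | now [ 605.9 -172.    29. ] [1.7985e+02 6.0000e-02 1.7809e+02] t 9.55 F [-0.4  0.1 -1.7] gap 27.4
```

```bash
python3 -m jog '[[0,0.002,0,0,0],[0,0.004,0,0,0],[0,0.006,0,0,0],[0,0.008,0,0,0],[-0.0003,0.011,0,0,0],[-0.0005,0.015,0,0,0],[-0.0006,0.02,0,0,0],[-0.0008,0.025,0,0,0],[-0.0009,0.03,0,0,0],[-0.001,0.035,0,0,0],[-0.0011,0.04,0,0,0],[-0.0012,0.045,0,0,0],[-0.0014,0.05,0,0,0],[-0.0015,0.055,0,0,0],[-0.0016,0.059,0,0,0],[-0.0017,0.062,0,0,0],[-0.0018,0.064,0,0,0]]'
python3 - <<'E'
from bench import r
from h import *
for n in ["wrist","side","top"]:
    s=r.snapshot(n); cv2.imwrite(f"pics/{n}5.png",s["pixels"][:,:,::-1]); np.savez(f"{n}5.npz",**s)
to(616.7,19.3,29,178.08)
im=s["pixels"][:,:,::-1]
cv2.imwrite("pics/top5c.png",cv2.resize(im[170:320,220:400],None,fx=4,fy=4,interpolation=cv2.INTER_CUBIC))
E
```

```text
time: 11.25
tool_pos: [608.6, -109.7, 29.1]
tcp_rot: [180.0, -0.1, 178.1]
ft_force: [-7.5, -10.7, 2.3]
finger_gap: 27.5
shift [-3.600e-03  1.288e-01  1.000e-04] turn 0.0002 | now [ 608.8 -109.3   29. ] [ 1.7996e+02 -6.0000e-02  1.7809e+02] t 11.4 F [-4.6 -7.1  0.3] gap 27.3
```

View pics/top5c.png

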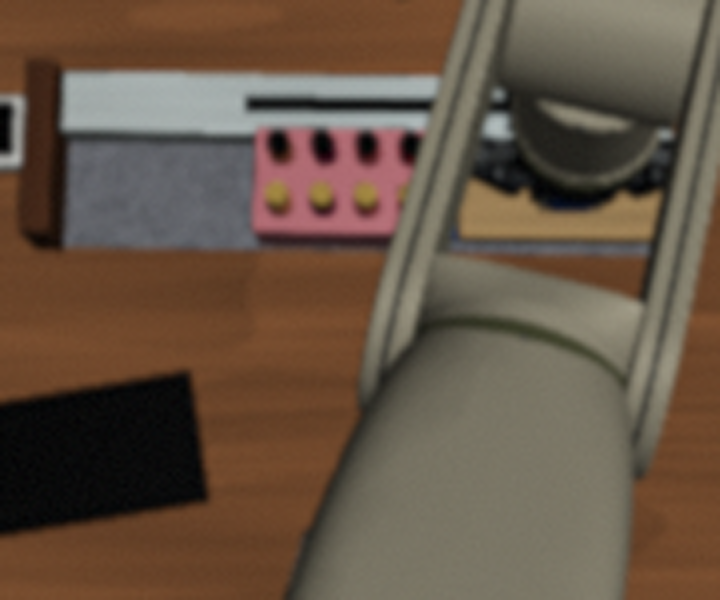

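View pics/wrist5.png

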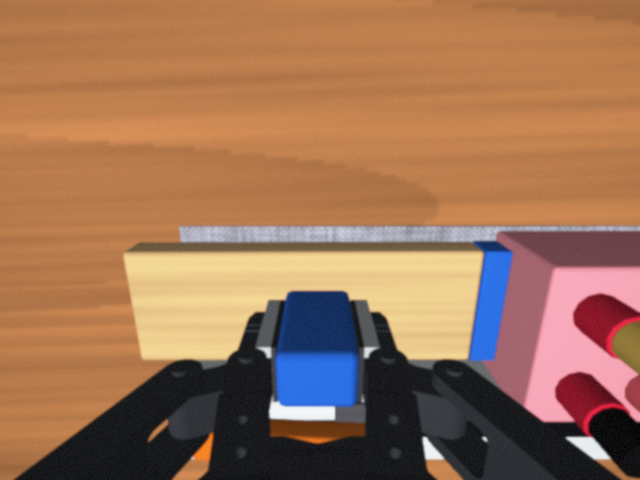

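The nose is flush on the stand's rear face and the stand still lies along the rail. The forces show the nose biasing it towards the rail, so I'll keep feeding.

```bash
python3 -m jog '[[0,0.002,0,0,0],[-0.0001,0.005,0,0,0],[-0.0002,0.01,0,0,0],[-0.0003,0.015,0,0,0],[-0.0004,0.02,0,0,0],[-0.0005,0.025,0,0,0],[-0.0006,0.03,0,0,0],[-0.0008,0.036,0,0,0],[-0.001,0.042,0,0,0],[-0.0011,0.048,0,0,0],[-0.0012,0.054,0,0,0],[-0.0014,0.06,0,0,0],[-0.0015,0.066,0,0,0],[-0.0017,0.072,0,0,0],[-0.0018,0.078,0,0,0],[-0.002,0.084,0,0,0],[-0.0021,0.09,0,0,0],[-0.0022,0.095,0,0,0],[-0.0023,0.099,0,0,0],[-0.0024,0.102,0,0,0]]'
python3 - <<'E'
from bench import r
from h import *
for n in ["wrist","top"]:
    s=r.snapshot(n); cv2.imwrite(f"pics/{n}6.png",s["pixels"][:,:,::-1]); np.savez(f"{n}6.npz",**s)
to(616.7,19.3,29,178.08)
im=s["pixels"][:,:,::-1]
cv2.imwrite("pics/top6c.png",cv2.resize(im[170:320,220:400],None,fx=4,fy=4,interpolation=cv2.INTER_CUBIC))
E
```

```text
time: 13.4
tool_pos: [613.2, -8.9, 28.8]
tcp_rot: [-179.9, -0.2, 178.1]
ft_force: [-6.6, -11.0, 3.0]
finger_gap: 27.4
shift [-0.0024  0.0277 -0.0003] turn 0.0003 | now [613.4  -8.3  28.7] [-179.95   -0.21  178.1 ] t 13.5 F [-4.9 -7.4  0.2] gap 26.9
```

View pics/top6c.png

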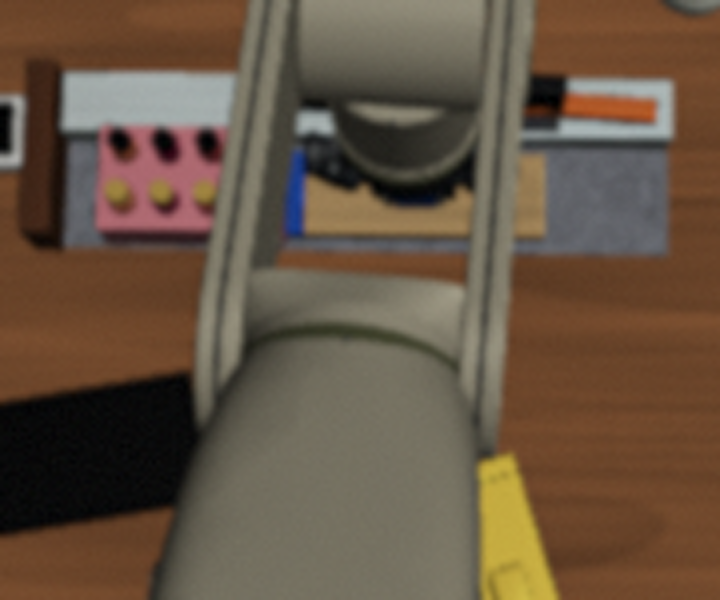

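```bash
python3 -m jog '[[0,0.002,0,0,0],[-0.0002,0.005,0,0,0],[-0.0004,0.008,0,0,0],[-0.0005,0.011,0,0,0],[-0.0006,0.014,0,0,0],[-0.0007,0.017,0,0,0],[-0.0008,0.019,0,0,0],[-0.0009,0.021,0,0,0],[-0.001,0.0225,0,0,0],[-0.001,0.0235,0,0,0]]'
python3 -m jog '[[0,0.001,0,0,0],[-0.0001,0.002,0,0,0],[-0.0002,0.003,0,0,0],[-0.0002,0.003,0,0,0]]'
```

```text
time: 14.5
tool_pos: [614.2, 13.4, 28.7]
tcp_rot: [-179.8, -0.3, 178.1]
ft_force: [-5.7, -10.0, 2.6]
finger_gap: 27.4
time: 14.9
tool_pos: [614.2, 15.4, 28.9]
tcp_rot: [-179.7, -0.4, 178.1]
ft_force: [-3.0, -6.7, 2.5]
finger_gap: 27.1
```

```bash
python3 -m jog '[[0,0.001,0,0,0],[-0.0001,0.002,0,0,0],[-0.0002,0.003,0,0,0]]'
python3 -m jog '[[0,0.0008,0,0,0],[0,0.0016,0,0,0]]'
python3 -m jog '[[0,0.0008,0,0,0],[0,0.0016,0,0,0]]'
```

```text
time: 15.2
tool_pos: [614.2, 17.4, 29.0]
tcp_rot: [-179.6, -0.4, 178.1]
ft_force: [-3.1, -7.4, 2.2]
finger_gap: 27.4
time: 15.4
tool_pos: [614.2, 18.2, 29.1]
tcp_rot: [-179.6, -0.4, 178.1]
ft_force: [-1.3, -5.6, 0.1]
finger_gap: 27.3
time: 15.6
tool_pos: [614.2, 19.3, 29.1]
tcp_rot: [-179.5, -0.4, 178.0]
ft_force: [-1.2, -6.2, -0.5]
finger_gap: 27.3
```

```bash
python3 -m jog '[[-0.0002,0.001,0,0,0],[-0.0002,0.002,0,0,0]]'
python3 -m jog '[[-0.0002,0.001,0,0,0],[-0.0003,0.002,0,0,0],[-0.0003,0.002,0,0,0]]'
python3 - <<'E'
from bench import r
from h import *
for n in ["wrist","top"]:
    s=r.snapshot(n); cv2.imwrite(f"pics/{n}7.png",s["pixels"][:,:,::-1]); np.savez(f"{n}7.npz",**s)
to(616.7,19.3,29,178.08)
im=s["pixels"][:,:,::-1]
cv2.imwrite("pics/top7c.png",cv2.resize(im[170:320,220:400],None,fx=4,fy=4,interpolation=cv2.INTER_CUBIC))
E
```

```text
time: 15.8
tool_pos: [614.3, 19.9, 29.3]
tcp_rot: [-179.4, -0.5, 178.0]
ft_force: [-3.4, -13.2, 3.1]
finger_gap: 27.4
time: 16.1
tool_pos: [614.4, 19.9, 29.6]
tcp_rot: [-179.2, -0.5, 178.0]
ft_force: [-3.4, -11.2, 2.8]
finger_gap: 27.4
shift [-0.0023 -0.0005  0.0005] turn -0.0011 | now [614.4  19.9  29.5] [-179.23   -0.5   178.02] t 16.2 F [ -3.7 -10.3   2.7] gap 27.3
```

View pics/top7c.png

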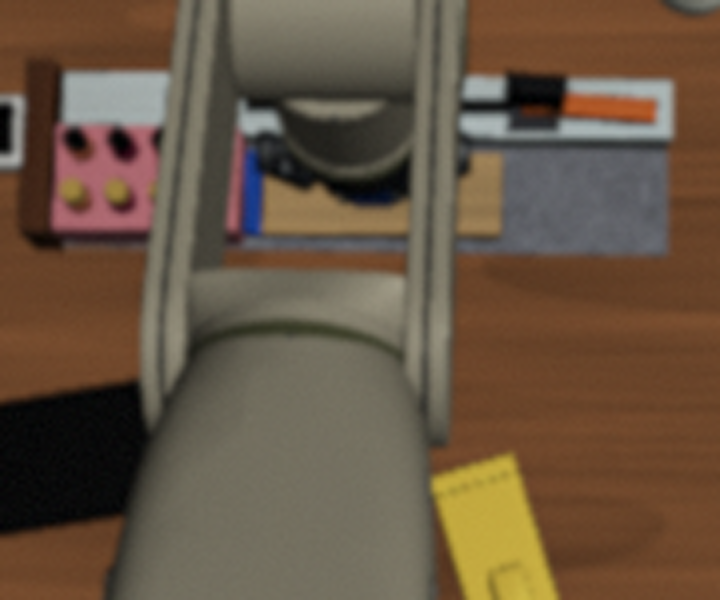

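View pics/wrist7.png

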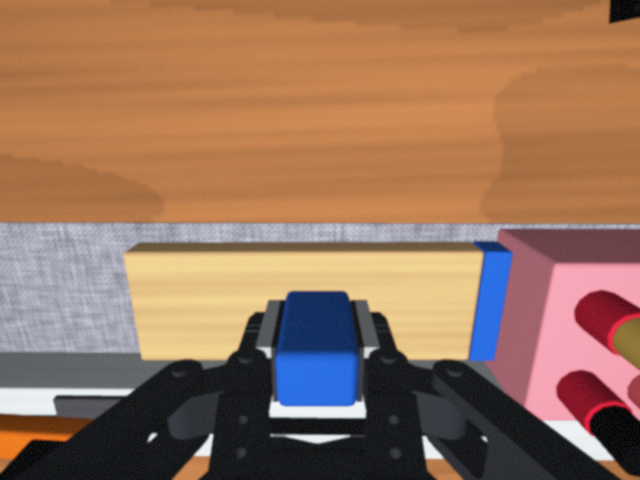

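It stalled at y=19.9, where I predicted about 19.3 for home. I'll back the nose off straight, then check.

```bash
python3 -m jog '[[0,-0.001,0,0,0],[0.0003,-0.003,0,0,0],[0.001,-0.008,0,0,0],[0.01,-0.016,0,0,0],[0.03,-0.03,-0.01,0,0],[0.06,-0.03,-0.04,0,0],[0.09,-0.03,-0.075,0,0],[0.1,-0.03,-0.09,0,0],[0.1,-0.03,-0.09,0,0]]'
python3 - <<'E'
from bench import r
from h import *
for n in ["wrist","side","top"]:
    s=r.snapshot(n); cv2.imwrite(f"pics/{n}8.png",s["pixels"][:,:,::-1]); np.savez(f"{n}8.npz",**s)
to(442,240,120,188.5)
im=s["pixels"][:,:,::-1]
cv2.imwrite("pics/top8c.png",cv2.resize(im[170:320,200:400],None,fx=4,fy=4,interpolation=cv2.INTER_CUBIC))
hsv=cv2.cvtColor(s["pixels"],cv2.COLOR_RGB2HSV).astype(int);H,S,V=hsv[...,0],hsv[...,1],hsv[...,2]
m=((H>165)|(H<5))&(S>60)&(V>130);o=np.zeros(m.shape,np.uint8);o[195:235,225:300]=m[195:235,225:300]
cs,_=cv2.findContours(o*255,cv2.RETR_EXTERNAL,cv2.CHAIN_APPROX_NONE);c=max(cs,key=cv2.contourArea).reshape(-1,2)
P=np.array([ray(s,p,48)[:2] for p in c],np.float32);rc=cv2.minAreaRect(P);print(rc)
th=np.radians(-1.92);Rm=np.array([[np.cos(th),-np.sin(th)],[np.sin(th),np.cos(th)]])
print("stand rail frame",Rm.T@(np.array(rc[0])-[672.0,32.5]))
E
```

```text
time: 17.1
tool_pos: [514.7, -5.8, 123.8]
tcp_rot: [-179.2, -0.2, 178.0]
ft_force: [0.3, 0.9, -2.0]
finger_gap: 27.5
shift [ 0.0804  0.243  -0.0026] turn -0.1831 | now [514.   -5.6 119.9] [-179.23   -0.54  178.01] t 17.25 F [-0.8 -0.2 -2.8] gap 27.4
((623.0836791992188, 175.71713256835938), (97.5257797241211, 66.37095642089844), 88.98595428466797)
stand rail frame [-53.6872123  141.49783298]
```

View pics/top8c.png

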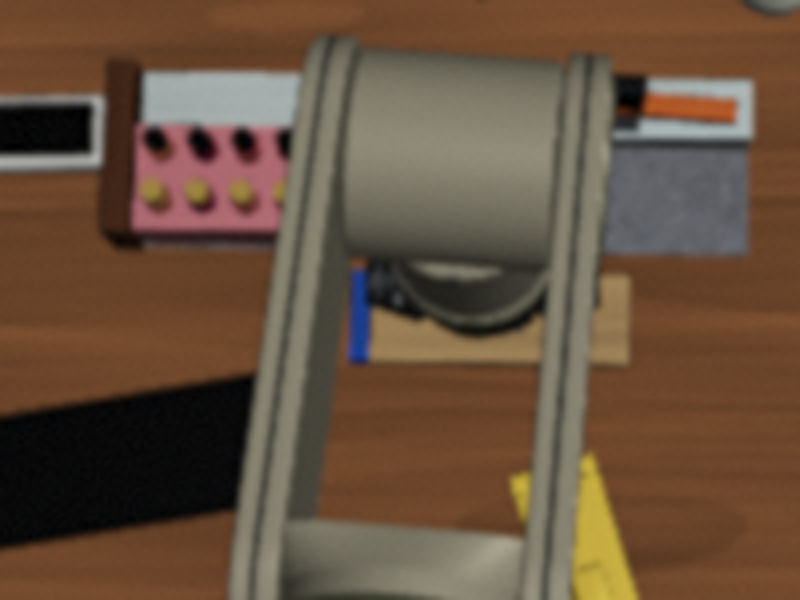

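View pics/wrist8.png

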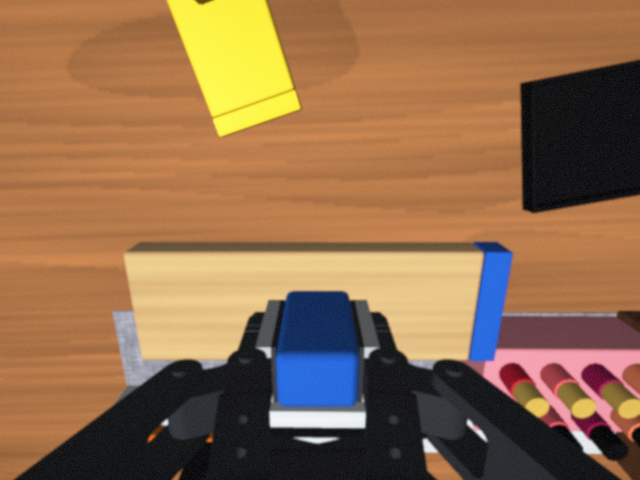

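View pics/side8.png

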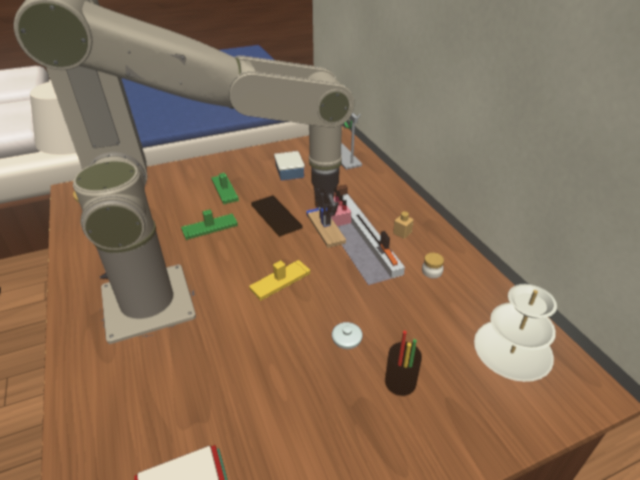

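The stand's visible front edge comes out at rail y ≈ 190, which is home. I'll carry the stick to the tray and recheck the stand from there, before letting go.

```bash
python3 -m jog '[[0.012,0.03,0,0,0],[0.025,0.07,0,-0.03,0],[0.038,0.11,0,-0.08,0],[0.05,0.15,0,-0.13,0],[0.062,0.185,0,-0.183,0],[0.072,0.215,0,-0.183,0],[0.08,0.24,0,-0.183,0],[0.0804,0.243,0,-0.183,0],[0.0804,0.243,0,-0.183,0],[0.0804,0.243,0,-0.183,0]]'
python3 - <<'E'
from bench import r
from h import *
for n in ["wrist","top"]:
    s=r.snapshot(n); cv2.imwrite(f"pics/{n}9.png",s["pixels"][:,:,::-1]); np.savez(f"{n}9.npz",**s)
to(441.5,237,31,188.5)
im=s["pixels"][:,:,::-1]
cv2.imwrite("pics/top9c.png",cv2.resize(im[170:320,200:400],None,fx=4,fy=4,interpolation=cv2.INTER_CUBIC))
hsv=cv2.cvtColor(s["pixels"],cv2.COLOR_RGB2HSV).astype(int);H,S,V=hsv[...,0],hsv[...,1],hsv[...,2]
m=((H>165)|(H<5))&(S>60)&(V>130);o=np.zeros(m.shape,np.uint8);o[195:235,225:300]=m[195:235,225:300]
cs,_=cv2.findContours(o*255,cv2.RETR_EXTERNAL,cv2.CHAIN_APPROX_NONE);c=max(cs,key=cv2.contourArea).reshape(-1,2)
P=np.array([ray(s,p,48)[:2] for p in c],np.float32);rc=cv2.minAreaRect(P);print(rc)
th=np.radians(-1.92);Rm=np.array([[np.cos(th),-np.sin(th)],[np.sin(th),np.cos(th)]])
print("stand rail frame",Rm.T@(np.array(rc[0])-[672.0,32.5]))
E
```

```text
time: 18.25
tool_pos: [441.9, 239.2, 116.3]
tcp_rot: [-179.3, -0.8, -171.5]
ft_force: [-0.2, -1.0, -1.9]
finger_gap: 27.6
shift [-0.     -0.0008  0.0859] turn -0.0013 | now [442.3 239.  116.9] [-179.32   -0.71 -171.58] t 18.35 F [-0.2  0.6 -1.8] gap 27.3
((621.8494873046875, 164.685791015625), (118.69524383544922, 66.96890258789062), 87.62648010253906)
stand rail frame [-54.55111667 130.4313342 ]
```

View pics/top9c.png

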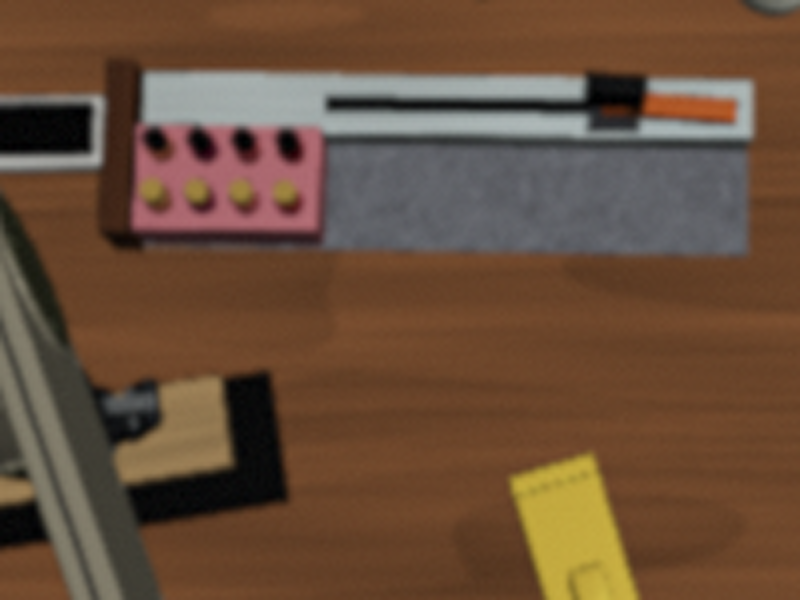

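View pics/wrist9.png

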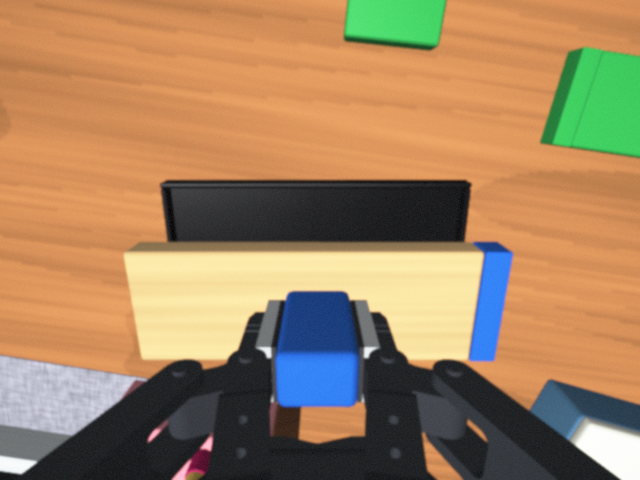

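The stand measures (-54.6, 130.4) in the rail frame against home at (-55, 130), so it is seated. The stick is aligned over the tray, so I'm lowering it.

```bash
python3 -m jog '[[0,0,0.03,-0.001,0],[0,-0.001,0.06,-0.001,0],[0,-0.001,0.075,-0.001,0],[0,-0.001,0.08,-0.001,0],[0,-0.001,0.083,-0.001,0],[0,-0.001,0.086,-0.001,0],[0,-0.001,0.087,-0.001,0],[0,-0.001,0.087,-0.001,0]]'
```

```text
time: 19.15
tool_pos: [442.3, 237.1, 30.8]
tcp_rot: [-179.3, -0.6, -171.5]
ft_force: [0.7, 0.0, -1.3]
finger_gap: 27.7
```

```bash
python3 -m jog '[[0,0,0.001,0,0],[0,0,0.002,0,0],[0,0,0.002,0,0]]'
```

```text
time: 19.45
tool_pos: [442.8, 237.2, 30.4]
tcp_rot: [-179.3, -0.6, -171.5]
ft_force: [-5.5, -5.8, 11.6]
finger_gap: 27.6
```

```bash
python3 -m jog '[[0,0,0,0,0.5],[0,0,0,0,0.7],[0,0,0,0,0.8],[0,0,0,0,0.8],[0,0,-0.02,0,0.8],[0,0,-0.05,0,0.8],[0,0,-0.09,0,0.8],[0,0,-0.13,0,0.8],[0,0,-0.13,0,0.8]]'
python3 - <<'E'
from bench import r
from h import *
s=r.snapshot("wrist"); cv2.imwrite("pics/wrist10.png",s["pixels"][:,:,::-1])
to(661,-100,160,88)
E
```

```text
time: 20.35
tool_pos: [447.6, 240.5, 167.1]
tcp_rot: [-179.5, 0.0, -171.5]
ft_force: [0.5, 0.0, 1.0]
finger_gap: 68.3
shift [-0.1621 -0.3679  0.0072] turn 1.7542 | now [446.2 239.9 164.1] [-179.44   -0.18 -171.49] t 20.4 F [ 0.1 -0.  -0.6] gap 68.5
```

View pics/wrist10.png

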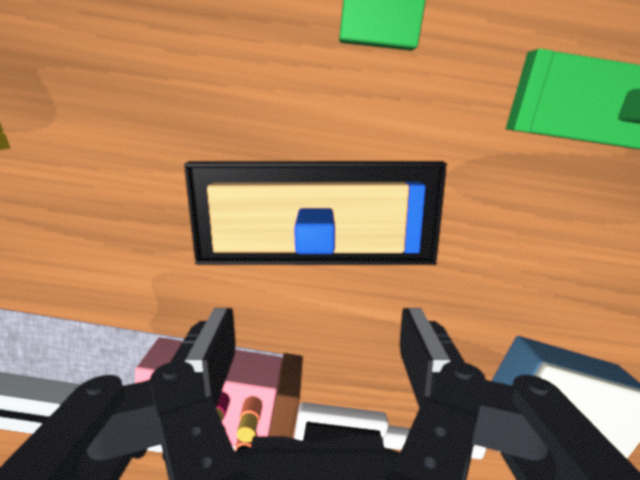

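The stick lies flat inside the tray, nose at its +y end, px (210..425, 185..252). Next is the flip stop. From the first view the pivot should be near (668,-82) and the fin yaw about 84.7°.

```bash
python3 -c "
from h import *
to(668,-82,165,84.7)"
```

```text
shift [-0.1717 -0.3512  0.002 ] turn 1.8118 | now [446.2 239.9 164.1] [-179.44   -0.18 -171.49] t 20.4 F [ 0.1 -0.  -0.6] gap 68.5
```

```bash
python3 -m jog '[[-0.015,-0.03,0,0.14,0.7],[-0.03,-0.06,0,0.28,0.7],[-0.045,-0.09,0,0.42,0.7],[-0.06,-0.12,0,0.56,0.7],[-0.075,-0.15,0,0.7,0.7],[-0.09,-0.18,0,0.84,0.7],[-0.105,-0.21,0,0.98,0.7],[-0.12,-0.24,0,1.12,0.7],[-0.135,-0.27,0,1.26,0.7],[-0.15,-0.3,0,1.4,0.7],[-0.16,-0.325,0,1.54,0.7],[-0.168,-0.343,0.002,1.68,0.7],[-0.172,-0.351,0.002,1.81,0.7],[-0.172,-0.351,0.002,1.81,0.7],[-0.172,-0.351,0.002,1.81,0.7]]' 40
python3 - <<'E'
from bench import r
from h import *
for n in ["wrist","side"]:
    s=r.snapshot(n); cv2.imwrite(f"pics/{n}11.png",s["pixels"][:,:,::-1]); np.savez(f"{n}11.npz",**s)
to(668,-82,54,84.7)
im=s["pixels"][:,:,::-1]
cv2.imwrite("pics/side11c.png",cv2.resize(im[160:300,240:420],None,fx=4.2,fy=4.2,interpolation=cv2.INTER_CUBIC))
E
```

```text
time: 21.9
tool_pos: [667.5, -81.5, 163.4]
tcp_rot: [-179.8, 0.6, 85.0]
ft_force: [0.3, 1.1, -0.6]
finger_gap: 59.5
shift [0.0002 0.0006 0.1102] turn 0.0054 | now [667.7 -81.  164.2] [-179.89    0.57   85.01] t 22.0 F [0.3 0.5 0.4] gap 59.9
```

View pics/wrist11.png

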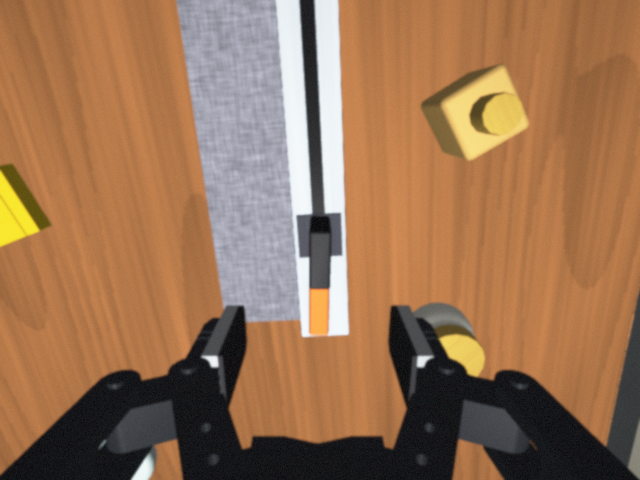

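View pics/side11c.png

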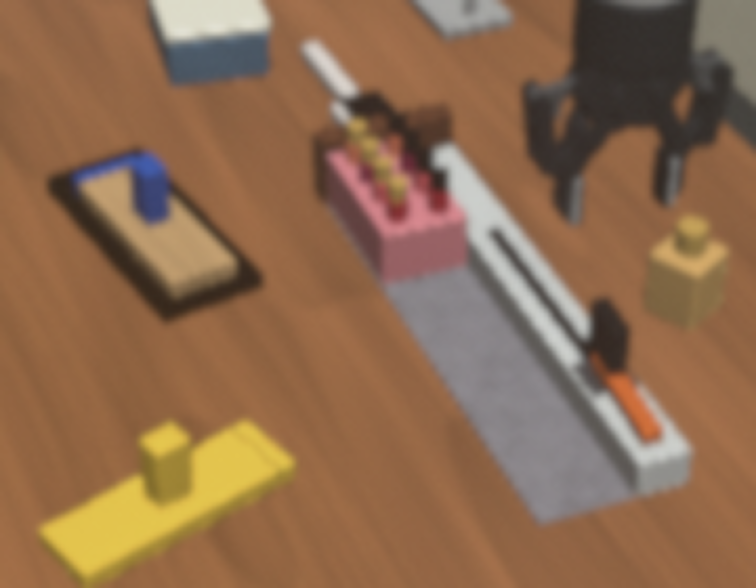

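```bash
python3 - <<'E'
from h import *
s=load("wrist11.npz");print("cam",-s["R"].T@s["t"])
c=cv2.resize(s["pixels"][200:345,280:365,::-1],None,fx=6,fy=4,interpolation=cv2.INTER_CUBIC);cv2.imwrite("pics/w11c.png",cv2.resize(s["pixels"][200:345,280:365,::-1],None,fx=4,fy=4,interpolation=cv2.INTER_CUBIC))
for uv,z in [((320,232),86),((320,289),86),((309.5,260),86),((330,260),86),((319,333),46),((310,333),46),((328,333),46)]: print(uv,z,np.round(ray(s,uv,z),1))
E
```

```text
cam [674.55281324   3.08656563 305.03695299]
(320, 232) 86 [669.6 -65.7  86. ]
(320, 289) 86 [ 666.4 -104.2   86. ]
(309.5, 260) 86 [661.5 -83.5  86. ]
(330, 260) 86 [674.4 -84.6  86. ]
(319, 333) 46 [ 660.9 -162.4   46. ]
(310, 333) 46 [ 653.7 -161.8   46. ]
(328, 333) 46 [ 668.1 -163.    46. ]
```

View pics/w11c.png

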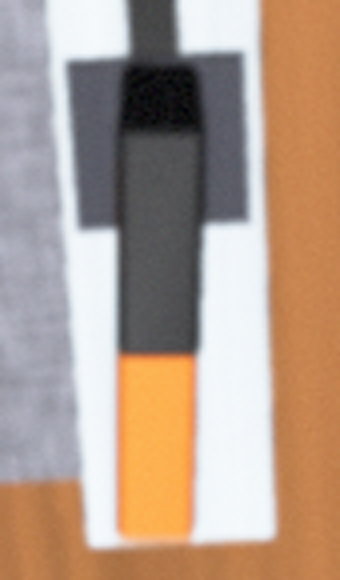

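The fin top is at crop (118..200, 130..350), 38.5×13 mm, which gives a pivot near (668,-84) and matches the arm tip + 80 mm. I'm going down to grip it.

```bash
python3 -m jog '[[-0.002,0.0005,0.03,0.004,0.6],[-0.002,0.0005,0.07,0.004,0.55],[-0.002,0.0005,0.095,0.004,0.55],[-0.002,0.0005,0.106,0.004,0.55],[-0.002,0.0005,0.11,0.004,0.55],[-0.002,0.0005,0.11,0.004,0.55]]'
python3 -m jog '[[0,0,0,0,0.2],[0,0,0,0,0.05],[0,0,0,0,0],[0,0,0,0,0],[0,0,0,0,0],[0,0,0,0,0]]' 40
python3 -c "
from h import *
to(673.5,84.7,54,84.7)"
```

```text
time: 22.6
tool_pos: [668.1, -83.9, 55.1]
tcp_rot: [-179.9, 0.6, 84.8]
ft_force: [0.0, -0.4, -0.3]
finger_gap: 47.2
time: 23.2
tool_pos: [668.9, -84.0, 57.4]
tcp_rot: [180.0, 0.6, 84.8]
ft_force: [-4.5, 0.9, 7.9]
finger_gap: 13.2
shift [ 0.1685 -0.0106  0.0016] turn 0.0026 | now [668.9 -84.   57.4] [179.95   0.59  84.85] t 23.2 F [-4.5  0.9  7.9] gap 13.2
```

```bash
python3 -m jog '[[0.004,-0.0002,0,0,0],[0.012,-0.0007,0,0,0],[0.024,-0.0014,0,0,0],[0.038,-0.0021,0,0,0],[0.052,-0.0029,0,0,0],[0.066,-0.0037,0,0,0],[0.08,-0.0045,0,0,0],[0.094,-0.0053,0,0,0],[0.108,-0.0061,0,0,0],[0.122,-0.0069,0,0,0],[0.135,-0.0076,0,0,0],[0.145,-0.0082,0,0,0],[0.152,-0.0086,0,0,0],[0.156,-0.0088,0,0,0],[0.159,-0.009,0,0,0],[0.159,-0.009,0,0,0]]'
python3 -c "
from h import *
to(673.5,84.7,54,84.7)"
```

```text
time: 24.8
tool_pos: [674.3, 77.7, 57.3]
tcp_rot: [179.9, 0.5, 84.9]
ft_force: [-6.5, 0.9, 10.1]
finger_gap: 12.9
shift [ 0.0069 -0.0014  0.0033] turn 0.0042 | now [674.3  77.7  57.3] [179.92   0.53  84.94] t 24.8 F [-6.5  0.9 10.1] gap 12.9
```

```bash
python3 -m jog '[[0.002,-0.0007,0.0005,0,0],[0.004,-0.001,0.0005,0,0],[0.005,-0.001,0.0005,0,0]]'
python3 -m jog '[[0.0015,-0.0001,0,0,0],[0.003,-0.0002,0,0,0],[0.003,-0.0002,0,0,0]]'
python3 -m jog '[[0.0015,-0.0001,0,0,0],[0.003,-0.0002,0,0,0],[0.003,-0.0002,0,0,0]]'
```

```text
time: 25.1
tool_pos: [674.3, 83.7, 57.4]
tcp_rot: [179.8, 0.5, 85.0]
ft_force: [-1.1, -1.8, 4.2]
finger_gap: 13.3
time: 25.4
tool_pos: [674.4, 87.2, 57.4]
tcp_rot: [179.8, 0.5, 85.0]
ft_force: [-0.9, 0.1, 3.0]
finger_gap: 13.2
time: 25.7
tool_pos: [674.4, 88.7, 57.4]
tcp_rot: [179.8, 0.6, 85.0]
ft_force: [-1.4, -7.5, 3.7]
finger_gap: 13.3
```

```bash
python3 -m jog '[[0.001,0,0,0,0],[0.002,-0.0001,0,0,0],[0.002,-0.0001,0,0,0]]'
python3 - <<'E'
from bench import r
from h import *
for n in ["wrist","side","top"]:
    s=r.snapshot(n); cv2.imwrite(f"pics/{n}12.png",s["pixels"][:,:,::-1]); np.savez(f"{n}12.npz",**s)
to(673.5,84.7,54,-1.9)
s=load("side12.npz")
im=s["pixels"][:,:,::-1]
cv2.imwrite("pics/side12c.png",cv2.resize(im[140:300,260:440],None,fx=4,fy=3.7,interpolation=cv2.INTER_CUBIC))
E
```

```text
time: 26.0
tool_pos: [674.4, 88.8, 57.4]
tcp_rot: [179.8, 0.8, 84.9]
ft_force: [-2.0, -8.6, 3.5]
finger_gap: 13.5
shift [-0.0041 -0.0006  0.0035] turn 1.5151 | now [674.5  88.7  57.4] [179.85   0.75  84.91] t 26.15 F [-2.4 -8.4  3.2] gap 13.2
```

View pics/side12c.png

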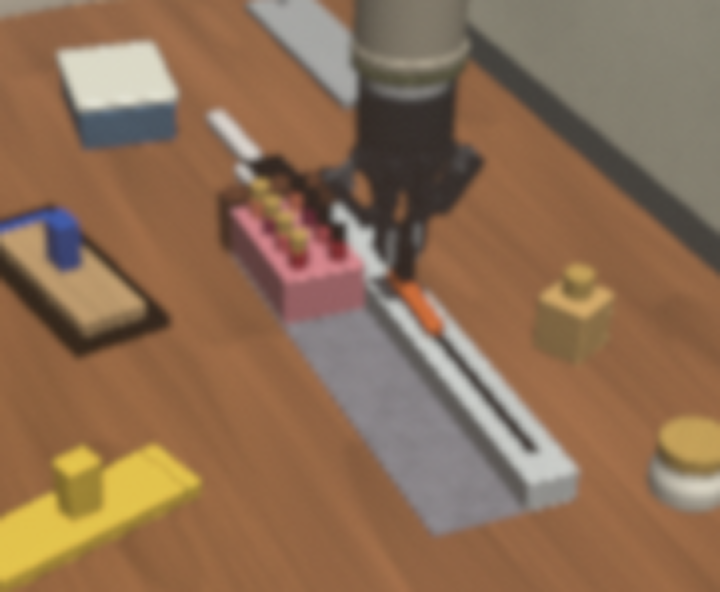

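View pics/wrist12.png

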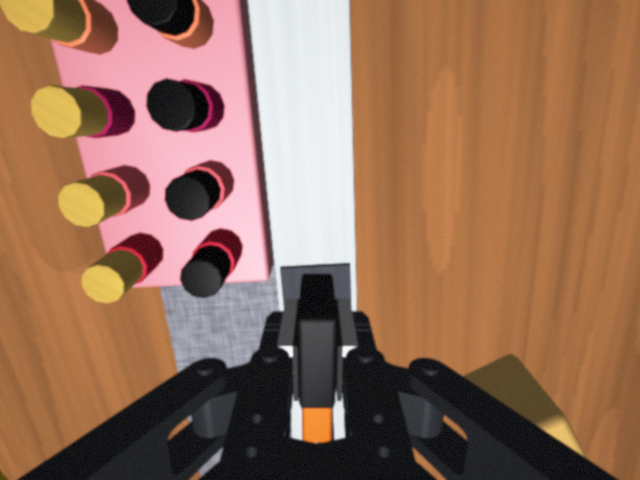

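View pics/top12.png

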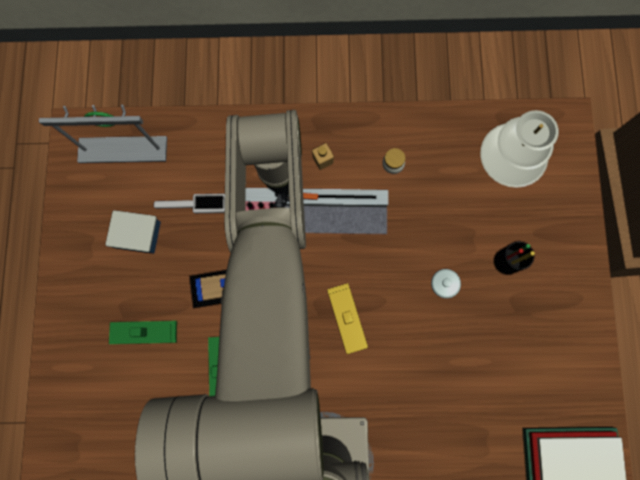

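```bash
python3 - <<'E'
from h import *
s=load("wrist12.npz")
for uv,z in [((317,320),86),((317,408),86)]: print(uv,z,np.round(ray(s,uv,z),1))
a=ray(s,(317,320),86);b=ray(s,(317,408),86);m=(a+b)[:2]/2
th=np.radians(-1.92);Rm=np.array([[np.cos(th),-np.sin(th)],[np.sin(th),np.cos(th)]])
print("pivot rail",Rm.T@(m-[672.,32.5]), "tcp", Rm.T@(np.array([674.4,88.8])-[672,32.5]))
# stand rear edge near rail at z48
p=ray(s,(270,278),48);print("stand rear corner rail",Rm.T@(p[:2]-[672,32.5]))
E
```

```text
(317, 320) 86 [675.2 106.5  86. ]
(317, 408) 86 [671.9  68.7  86. ]
pivot rail [-0.2960406  55.11940448] tcp [ 0.51237456 56.34880187]
stand rear corner rail [-19.97540991  73.55844175]
```

The stop is hard against the slot's end: it resists at 8.6 N without moving. The view puts the pivot at rail y ≈ 55, with the stand's rear corner reading 73.5. Both carry the same small offset, so they are about 18 mm apart where I expected 17. Now I'll turn it clockwise.

```bash
python3 -m jog '[[0,0,0,0.05,0],[0,0,0,0.15,0],[0,0.0004,0,0.26,0],[-0.0002,0.0006,0,0.37,0],[-0.0003,0.0008,0,0.48,0],[-0.0005,0.001,0,0.59,0],[-0.0006,0.0011,0,0.7,0],[-0.0007,0.0012,0,0.8,0],[-0.0007,0.0012,0,0.8,0]]'
python3 -c "
from h import *
to(673.5,84.7,54,-1.9)"
```

```text
time: 27.05
tool_pos: [676.0, 87.5, 57.5]
tcp_rot: [179.3, 0.4, 39.0]
ft_force: [3.3, -3.5, 1.3]
finger_gap: 13.1
shift [-0.0037  0.0005  0.0035] turn 0.7132 | now [676.   87.5  57.5] [179.3    0.39  38.96] t 27.05 F [ 3.3 -3.5  1.3] gap 13.1
```

```bash
python3 -m jog '[[0,0,0,0.05,0],[0,0,0,0.15,0],[0,0,0,0.26,0],[0,0,0,0.37,0],[0,0,0,0.48,0],[0,0,0,0.57,0],[0,0,0,0.65,0],[0,0,0,0.7,0],[0,0,0,0.73,0],[0,0,0,0.75,0],[0,0,0,0.75,0]]'
python3 - <<'E'
from bench import r
from h import *
print(r.sense()["wrist_torque"])
for n in ["wrist","side"]:
    s=r.snapshot(n); cv2.imwrite(f"pics/{n}13.png",s["pixels"][:,:,::-1]); np.savez(f"{n}13.npz",**s)
to(673.5,84.7,54,-1.9)
im=s["pixels"][:,:,::-1]
cv2.imwrite("pics/side13c.png",cv2.resize(im[140:300,260:440],None,fx=4,fy=3.7,interpolation=cv2.INTER_CUBIC))
E
```

```text
time: 28.15
tool_pos: [676.5, 85.9, 57.5]
tcp_rot: [179.1, -0.2, -3.8]
ft_force: [1.9, -7.5, 0.4]
finger_gap: 13.2
[-1.32598025 -0.14873082  0.65012055]
shift [-0.0029  0.0013  0.0035] turn -0.0333 | now [676.5  85.9  57.5] [179.1   -0.23  -3.81] t 28.25 F [ 1.8 -8.6  0.5] gap 13.3
```

View pics/side13c.png

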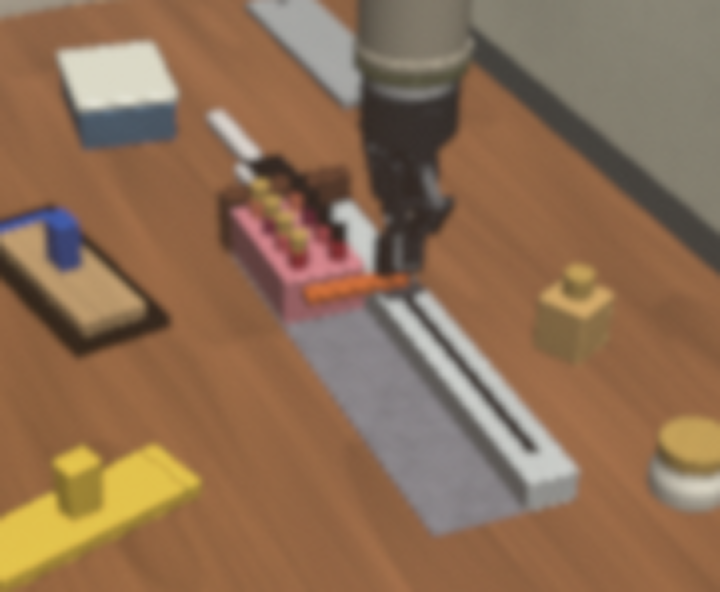

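View pics/wrist13.png

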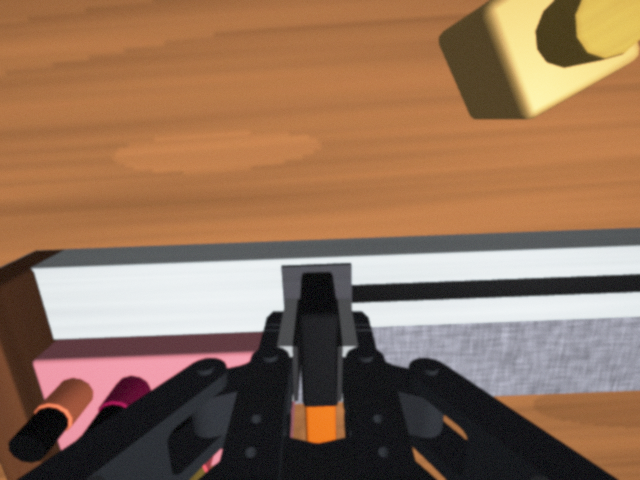

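The arm lies square across behind the stand. It is at the end of its travel with 0.65 N·m held against it, and the +y force says it is still at the slot's end. I'll open slightly and lift straight up.

```bash
python3 -m jog '[[0,0,0,0,0.2],[0,0,0,0,0.32],[0,0,0,0,0.32],[0,0,0,0,0.32]]'
python3 -m jog '[[0,0,-0.015,0,0.32],[0,0,-0.035,0,0.32],[0,0,-0.06,0,0.32],[0,0,-0.09,0,0.32],[0,0,-0.13,0,0.32],[0,0,-0.15,0,0.32]]'
python3 -c "
from h import *
to(420,-60,230,-1.9)"
```

```text
time: 28.65
tool_pos: [676.2, 86.4, 57.2]
tcp_rot: [179.1, -0.2, -3.8]
ft_force: [-0.3, 0.5, 0.0]
finger_gap: 27.5
time: 29.25
tool_pos: [677.3, 89.1, 213.3]
tcp_rot: [179.2, -0.5, -3.7]
ft_force: [0.1, 0.1, 1.0]
finger_gap: 27.3
shift [-0.2469  0.1657 -0.0167] turn -0.0318 | now [677.3  89.1 213.3] [179.18  -0.54  -3.72] t 29.25 F [0.1 0.1 1. ] gap 27.3
```

```bash
python3 -m jog '[[-0.03,0.03,-0.01,0,0.32],[-0.06,0.06,-0.02,0,0.32],[-0.09,0.1,-0.02,0,0.32],[-0.12,0.14,-0.02,0,0.32],[-0.15,0.18,-0.02,0,0.32],[-0.18,0.22,-0.02,0,0.32],[-0.21,0.26,-0.02,0,0.32],[-0.23,0.29,-0.02,0,0.32],[-0.23,0.29,-0.02,0,0.32],[-0.23,0.29,-0.02,0,0.32]]'
python3 - <<'E'
from bench import r
from h import *
for n in ["side","top"]:
    s=r.snapshot(n); cv2.imwrite(f"pics/{n}14.png",s["pixels"][:,:,::-1]); np.savez(f"{n}14.npz",**s)
to(0,0,0,0)
im=s["pixels"][:,:,::-1]
cv2.imwrite("pics/top14c.png",cv2.resize(im[170:320,180:380],None,fx=4,fy=4,interpolation=cv2.INTER_CUBIC))
hsv=cv2.cvtColor(s["pixels"],cv2.COLOR_RGB2HSV).astype(int);H,S,V=hsv[...,0],hsv[...,1],hsv[...,2]
th=np.radians(-1.92);Rm=np.array([[np.cos(th),-np.sin(th)],[np.sin(th),np.cos(th)]])
def rect(m,z,box,n):
    x0,y0,x1,y1=box;o=np.zeros(m.shape,np.uint8);o[y0:y1,x0:x1]=m[y0:y1,x0:x1]
    cs,_=cv2.findContours(o*255,cv2.RETR_EXTERNAL,cv2.CHAIN_APPROX_NONE);c=max(cs,key=cv2.contourArea).reshape(-1,2)
    P=np.array([ray(s,p,z)[:2] for p in c],np.float32);rc=cv2.minAreaRect(P);print(n,rc,"rail",Rm.T@(np.array(rc[0])-[672.0,32.5]))
rect(((H>165)|(H<5))&(S>60)&(V>130),48,(225,195,300,235),"stand")
rect((H>6)&(H<14)&(S>185)&(V>130),46,(270,185,300,240),"arm")
E
```

```text
time: 30.25
tool_pos: [428.8, -185.6, 236.5]
tcp_rot: [179.2, -0.7, -3.8]
ft_force: [0.2, -0.1, 0.2]
finger_gap: 27.3
shift [-0.4429 -0.1598  0.229 ] turn -0.0643 | now [ 429.4 -184.5  236. ] [179.18  -0.61  -3.68] t 30.35 F [0.2 0.1 0.1] gap 27.3
stand ((621.6209106445312, 164.52915954589844), (118.82157135009766, 67.09288024902344), 87.33641052246094) rail [-54.77431722 130.26713242]
arm ((624.59765625, 88.2055435180664), (12.817353248596191, 56.084869384765625), 87.01469421386719) rail [-49.24209254  54.0860989 ]
```

View pics/top14c.png

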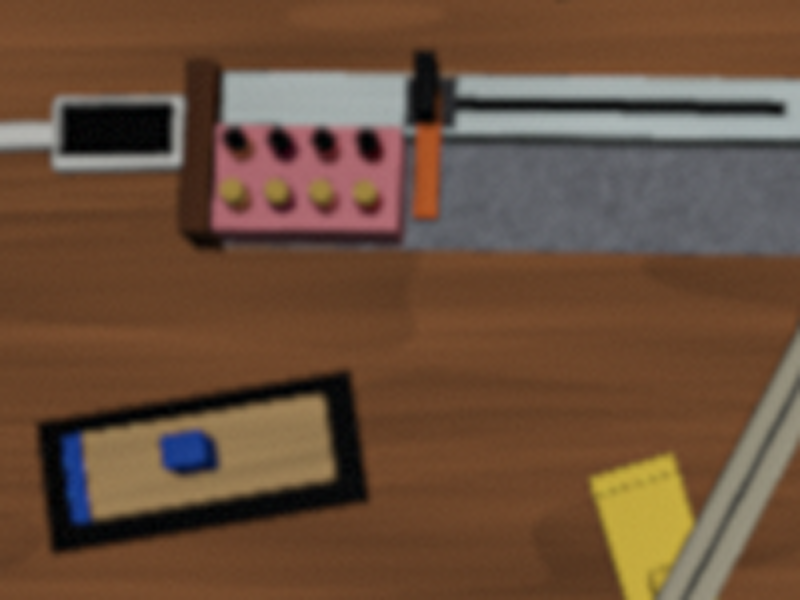

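View pics/side14.png

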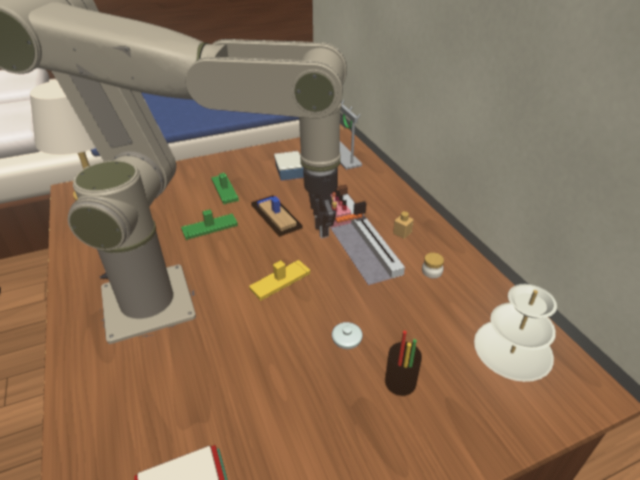

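The final views agree: the stand measures (-54.8, 130.3) in the rail frame, and the arm is square at rail y ≈ 54. The stick is flat in its tray and everything else is where it was. I'm handing in.

```bash
python3 -c "
from bench import r
print(r.hand_in())"
```

```text
the job is handed in; nothing more can be done
None
```

The job is done and handed in, at about 30 s of the 72 s allowed; no verdict came back.

I took the wooden push stick from its tray and pressed the stand flush to the rail at about 12 N. I then fed it along with the stick's nose, biased towards the rail, and slowed down until it stalled against the end block at about 10–13 N. The stick went back in its tray and was let go. I slid the flip stop to its slot end, where it held firm at about 8 N, and turned it clockwise to its end stop. It took 0.65 N·m there without moving further.

**Last checks, from the top view:**
- **Stand:** its origin was at rail (-54.8, 130.3) mm against home at (-55, 130), and it was parallel to the rail within about 1°.
- **Flip stop:** the arm lay square across behind the stand, centred at rail y ≈ 54 mm against 53.
- **Stick and other objects:** the stick lay flat inside its tray with its nose to +y. By eye nothing else had moved, but I did not measure that.

**Small disagreements:**
- The close wrist view put the stop and the stand's rear corner 2–3 mm further along than expected.
- The arm's angle in the picture came out about 1° past square. Both are about as large as the measuring error.

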